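Open the child-resistant tub of sanitising tablets

ROBOT

A 6-joint arm with a two-finger parallel gripper is mounted at the origin on the work surface. World frame = base frame: x ahead of the robot, y to its left, z up, the work surface at z = 0. Lengths are in m, angles in rad, forces in N, time in s.
With the tool pointing down it reaches from about 0.25 to 0.725 m from the base axis. Payload 9.7 kg.
Tool frame: the origin (TCP) lies at the very end of the fingers, on their centre line; the grasp point (between the pads) lies 19 mm behind it; z points along the fingers, x is the direction in which the jaws open and shut, and the axes are right-handed (so a half turn about z gives the same grasp; the last joint's range is limited). The gripper opens to 85 mm and grips with 20 to 120 N. Pads are 22 mm wide; open, the fingers measure 114 mm over their backs; the gripper's body (76 mm by 85 mm) begins 54 mm behind the grasp point. The pads swing forward as they close: fully open they stand 13 mm farther back than shut.
Start: joints at [1.341, 0.087, 0.176, 1.66, 0, 1.571], TCP at [0.125, 0.536, 0.231] pointing down, gripper open.
Joint ranges: [-3.13, 3.13], [-0.85, 1.81], [-1.15, 1.24], [-2.2, 2.28], [-1.44, 1.52], [-3.14, 3.14]. Speed limits (rad/s): [2.22, 2.22, 2.57, 3.14, 3.14, 3.14].

INTERFACE

Orientations are given as a unit quaternion [w, x, y, z].
In Python, from bench import monitor, optics, workorder gives the robot as it stands.
- The arm moves only by the tool arm_command, never from a script. Its argument "commands" is a list of rows, each a list of 6 numbers: the shift along the tool's x, y, z in mm, then the turn, a rotation vector about the tool's x, y, z in degrees. In form: [[dx, dy, dz, ax, ay, az], ...]. A call has 1 to 8 rows; each row is the pose to reach, as a shift and turn from the pose commanded when the call began, along the tool's axes at that moment; what a row does not reach only later rows make up. A row lasts 1/12 s, in which the tool goes at most 41.7 mm and 7.16 degrees, less where a joint would pass 70% of its speed; a pose out of reach is approached as far as the arm can. A call with a gripper value outside its range is refused whole. "grip" is the finger opening in mm, from 0 to 85.4, set as the call begins (left out, the last holds). The fingers move at their own pace and stop on an object; the grip force is fixed at half the most. Time passes only in rows, so rows that repeat a pose let the fingers close. It gives the time, the measured TCP pose, the force and the opening at its end, in the units of the state.
- monitor.sense(): the state, without advancing time (a new reading comes with each control period).
- optics.get_image(name): name is "scene" or "top"; returns a dict with "frame" (384x512x3 uint8, red, green, blue), "K" (3x3 intrinsics, pixels), "dist" ([k1, k2, p1, p2, k3] as OpenCV has them; the pictures are not rectified), "R" (3x3) and "t" (3): a world point X has camera coordinates R X + t. Camera axes: x right, y down, z forward; pixel columns grow to the right and rows downward; lengths in m; the calibration is good to about 2 mm. A picture is of the moment at which its call begins. There is no depth.
- workorder.finish_job(): hands the job in, once; it reports no verdict.
The state is a dict: "clock": time; "q": joint angles; "qd": joint speeds; "tau": joint torques, N m; "tcp_pos": TCP position; "tcp_rot": TCP orientation; "force": force on the tool from outside, world axes, zero at the start; "ft_torque": the same for the moment, N m; "opening": finger opening in m.
Only numpy, scipy, OpenCV 4.12 (cv2) and the standard library are available. Lean on these libraries where they do the work, as an engineer would, in place of code of your own. Each camera call takes 0.05 s, during which the arm holds its last target. There are 200 camera calls.

TASK

Open the tub of sanitising tablets in the steel caddy, the tallest container in it, with the wide ribbed push-and-turn cap: press the cap down hard while turning it anticlockwise (seen from above), trying now and then whether it comes, until it is free; then lift it off and set it down gently, flat and open side down, on the floor of the empty small pan beside the caddy. Do not crush the tub or pull it out: it stays upright in its pocket. Leave the other containers and the loose cheese wheels where they are.

Things in the scene. Friction and masses are not known exactly. Their poses are not given: they have to be found in the camera images.
- cap_shell: Ribbed outer shell of the tub's child-resistant cap, white plastic, 58 mm across (60 over fine ribs), 32 mm tall, flat closed top with moulded arrows, open below; whole cap 70 g. Origin: centre of its open lower edge, z up along the turning axis. On the closed tub this edge is 112 mm, the top 144 mm above the tub's underside. Unpressed, the shell spins freely both ways without effect.
- cap_top (a point): Centre of the shell's flat top, 32 mm above its lower edge. Press: it starts to sink at 7 N, is 4.5 mm down at 12 N and on a hard bottom 6.5 mm down at 18 N. From 4.5 mm on, 4 teeth in the shell drive 8 teeth, 45 deg apart, of a hidden inner cap. They may land tooth on tooth (hard at 4 mm) and drop in when turned under pressure; up to 45 deg of turn is idle. Keep about 18 N on while turning.
- neck_rim (a point): Centre of the neck's rim, 130 mm above the tub's underside. The inner cap's 3 hidden lugs sit under 3 tracks on the neck. How tight cannot be seen: driven 26 to 56 deg it is free, 36 deg further it is under the next tracks and locked again, so try often. Driving it takes 0.07 to 0.2 N m, idle turning under 0.05. Let up when free, it rises 3 mm and lifts off by its weight; else it pulls on the tub.
- tub: The tablet tub: white square body 88 x 88 mm, flat shoulder 92 mm above its underside (a step to 99 mm within 33 mm of the axis), round neck 40 mm across (47 over its tracks), 0.5 to 1 kg, loose in its pocket. Let up, the inner cap stays where it was turned to: go back and turn again. Easing back 5 deg before letting up keeps the teeth in step. Origin: centre of its underside; z up along the neck.
- caddy: Stainless-steel caddy, 98 mm (its x) by 288 mm (its y) by 58 mm high, fixed to the table, three square pockets 92 mm wide and 95 mm apart along its y, floor 3 mm thick. Origin: centre of its underside. The tub stands in any one of the pockets, 2 mm loose, and cannot turn in it.
- pan: The empty small aluminium sheet pan, 165 mm (its x) by 240 mm (its y), fixed, floor 3 mm thick, walls 3 mm thick and 22 mm high. Origin: centre of its underside.
- bottle: Low square white bottle with a narrow 34 mm cap, 84 x 84 mm, 88 mm tall, loose in another pocket of the caddy. Origin: centre of its underside.
- jar: Low round white jar with a smooth wide lid, 86 mm across, 82 mm tall, loose in another pocket of the caddy. Origin: centre of its underside.
- spray: Tall white bottle, 72 mm across, 160 mm tall, standing loose at the far left of the table. Origin: centre of its underside.
- strip_vial: Small vial of test strips, 30 mm across, 64 mm tall, standing loose left of the working area. Origin: centre of its underside.
- wheel_0: Loose cheese wheel, 112 mm across, 36 mm high, at the left. Origin: centre of its underside.
- wheel_1: Loose cheese wheel, 112 mm across, 36 mm high, at the right. Origin: centre of its underside.
- wheel_2: Another such loose cheese wheel at the right, nearer to the robot. Origin: centre of its underside.
Not all that is in view belongs to the job. What is shaped like the part that bears cap_shell but blue or green is not meant.

How it is judged:
By the outcome, as a careful person would: the job done as asked, in the order asked, and still so for the second after the job is handed in, with the robot touching nothing.
It also fails if it takes over 72 s, if anything falls off the work surface, if the arm or the gripper's body presses on something with over 40 N, if the wrist force passes 120 N, or if a joint passes its speed limit or range.

## Working session

There is one attempt and no reset: what is moved stays moved. The work goes in short steps, Python scripts to look and compute and a tool call to move; the robot and the scene stay as the last step left them, time stands still between calls to the robot, and variables do not carry over. Pictures are saved under pics/ and viewed, about 8 in all and at most 12, crops included, and the job is handed in when it is done.

Besides the shell and the picture viewer there is one more tool, called after "Emit:" in YAML: its name, and indented under it one key for each argument. arm_command: Moves the arm, as the interface text tells. Its arguments: {"type":"object","properties":{"commands":{"type":"array"},"grip":{"type":"number"}},"required":["commands"]}

```bash
mkdir -p pics; cat > h.py <<'E'
import numpy as np,cv2
from bench import monitor,optics,workorder
def cap(n):
    d=optics.get_image(n); return d
def save(d,fn,crop=None,s=1):
    f=d['frame'][:,:,::-1]
    if crop: x0,y0,x1,y1=crop; f=f[y0:y1,x0:x1]
    cv2.imwrite('pics/'+fn,cv2.resize(f,None,fx=s,fy=s,interpolation=cv2.INTER_CUBIC))
def onplane(d,u,v,z):
    K,D,R,t=[np.array(d[k],float) for k in('K','dist','R','t')]
    p=cv2.undistortPoints(np.array([[[u,v]]],float),K,D)[0,0]
    c=-R.T@t; r=R.T@np.array([p[0],p[1],1]); return c+r*(z-c[2])/r[2]
def proj(d,X):
    K,D,R,t=[np.array(d[k],float) for k in('K','dist','R','t')]
    return cv2.projectPoints(np.array(X,float).reshape(-1,3),cv2.Rodrigues(R)[0],t,K,D)[0][:,0]
E
python3 - <<'E'
from h import *
a=cap('scene');b=cap('top');save(a,'s0.png',None,1.5);save(b,'t0.png',None,1.5)
for d in(a,b):print(d['K'],-np.array(d['R']).T@d['t'])
print(monitor.sense())
E
```

```text
[[385.83675929   0.         256.83944207]
 [  0.         385.83675929 188.14510238]
 [  0.           0.           1.        ]] [1.14448247 0.40402276 1.23399131]
[[497.01794123   0.         262.90569524]
 [  0.         497.01794123 200.80199289]
 [  0.           0.           1.        ]] [ 0.22837415 -0.02099173  1.98372831]
{'clock': 0.1, 'q': array([ 1.34101055e+00,  8.73961504e-02,  1.75209667e-01,  1.65979860e+00,
       -7.21499232e-06,  1.57075871e+00]), 'qd': array([ 6.58588446e-05, -3.48118163e-03,  1.69289665e-03, -1.15615746e-04,
        8.35802306e-04, -2.68520249e-03]), 'tau': array([ 4.04357716e-04, -5.21564269e+01,  4.65652227e+01,  1.60952465e-02,
        1.07509061e-05,  4.66491187e-06]), 'tcp_pos': array([0.12522779, 0.53534141, 0.23065697]), 'tcp_rot': array([ 3.72153281e-04,  7.83495971e-01,  6.21396580e-01, -4.63464832e-04]), 'force': array([-1.0476127 ,  0.11599259, -0.10613004]), 'ft_torque': array([ 0.00804239,  0.03737921, -0.05101653]), 'opening': 0.08523180356173965}
```

View pics/s0.png

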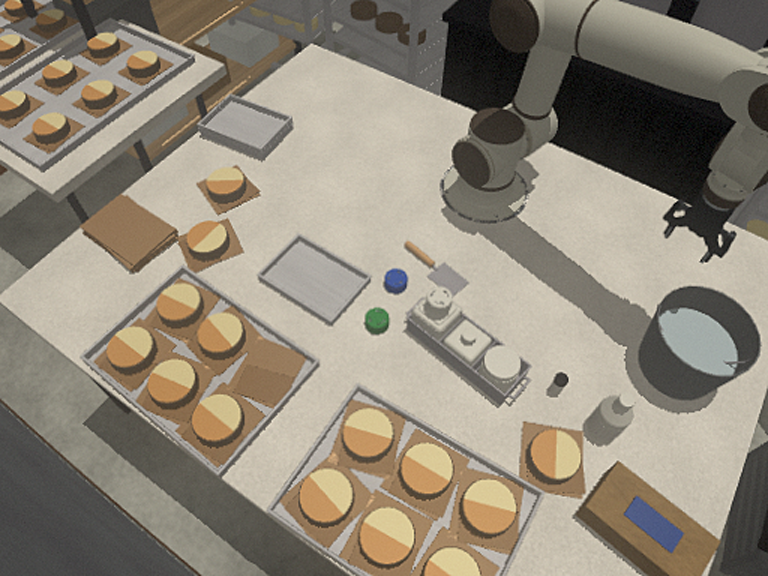

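View pics/t0.png

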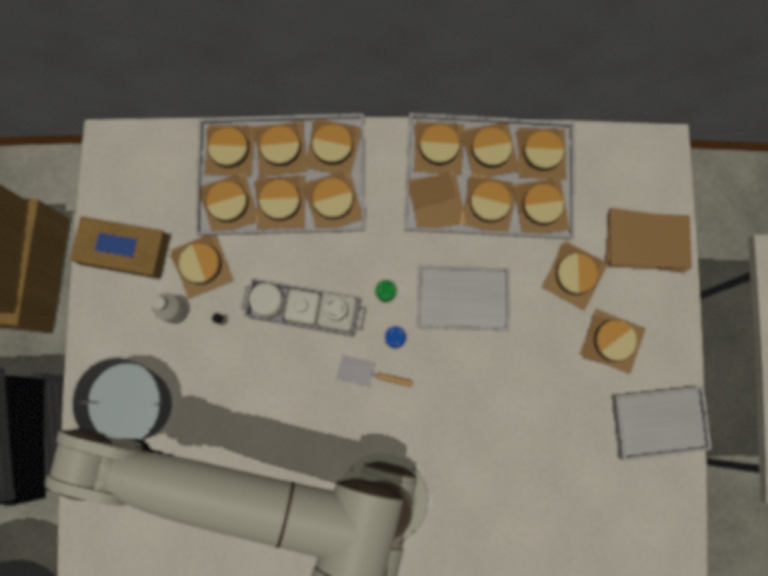

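The scene view (x1.5) shows the caddy at about (467,345), with three white containers. The tub candidates are:
- (438,303), ribbed cap and tallest, in the pocket nearest the pan. This fits the description.
- (467,340), low with a narrow cap: the bottle.
- (503,363), round with a smooth lid: the jar.

The blue cap (396,280) and green cap (377,320) are decoys. The pan is at (315,278) in the scene and (463,298) in the top view. I'll confirm with an enlarged crop.

```bash
python3 - <<'E'
from h import *
a=cap('scene');b=cap('top')
c1=a['frame'][180:280,260:360];c2=b['frame'][175:235,155:255]
f=cv2.resize(c1,(600,600),interpolation=cv2.INTER_CUBIC);g=cv2.resize(c2,(800,480),interpolation=cv2.INTER_CUBIC)
cv2.imwrite('pics/s1.png',f[:,:,::-1]);cv2.imwrite('pics/t1.png',g[:,:,::-1])
# caddy guess from pan corners in top
for n,(u,v) in dict(panTL=(418,267),panTR=(508,268),panBR=(508,330),panBL=(418,328)).items(): print(n,onplane(b,u/1.5,v/1.5,.022))
for n,(u,v) in dict(l=(259,275),t=(301,237),r=(371,277),bo=(333,322)).items(): print(n,onplane(a,u/1.5,v/1.5,.022))
E
```

```text
panTL [ 0.61345499 -0.09340252  0.022     ]
panTR [ 0.61330663 -0.33585842  0.022     ]
panBR [ 0.44557406 -0.3334279   0.022     ]
panBL [ 0.44903952 -0.09397097  0.022     ]
l [ 0.61352818 -0.32546622  0.022     ]
t [ 0.45555778 -0.31368938  0.022     ]
r [ 0.45796649 -0.08441629  0.022     ]
bo [ 0.61885238 -0.0854409   0.022     ]
```

View pics/s1.png

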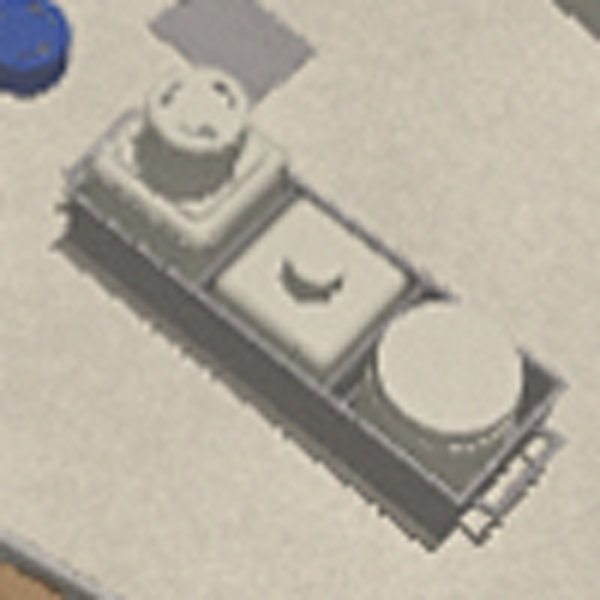

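View pics/t1.png

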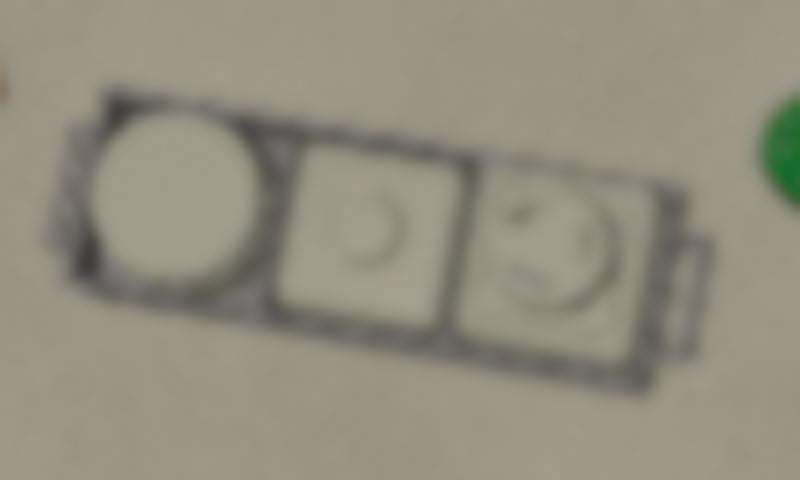

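The crops confirm it: the tub has a ribbed cap with moulded arrows, at scene crop (196,110) and top crop (550,247).

```bash
python3 - <<'E'
from h import *
a=cap('scene');b=cap('top')
print('cap s',onplane(a,260+196/6,180+110/6,.147),'t',onplane(b,155+550/8,175+247/8,.147))
C=[onplane(b,155+u/8,175+v/8,.058) for u,v in((107,95),(685,190),(650,390),(75,285))]
print(np.round(C,3),np.mean(C,0))
print('scene cn',[onplane(a,260+u/6,180+v/6,.058) for u,v in((70,203),(460,500),(562,383))])
print(monitor.sense()['tcp_rot'])
from scipy.spatial.transform import Rotation as R
q=monitor.sense()['tcp_rot'];print(R.from_quat(np.r_[q[1:],q[0]]).as_matrix().round(3))
E
```

```text
cap s [0.48954044 0.12351845 0.147     ] t [0.48113088 0.11581087 0.147     ]
[[0.567 0.343 0.058]
 [0.522 0.057 0.058]
 [0.424 0.072 0.058]
 [0.472 0.356 0.058]] [0.49630108 0.20706915 0.058     ]
scene cn [array([0.53355604, 0.07231776, 0.058     ]), array([0.57313258, 0.35076382, 0.058     ]), array([0.47763448, 0.36644806, 0.058     ])]
[ 1.16652367e-04  7.83505576e-01  6.21384726e-01 -1.48635664e-04]
[[ 0.228  0.974 -0.   ]
 [ 0.974 -0.228 -0.   ]
 [-0.    -0.    -1.   ]]
```

Emit:
arm_command:
  commands:
    - [-40, 56, 0, 0, 0, 0]
    - [-323, 446, 0, 0, 0, 0]
    - [-323, 446, 0, 0, 0, 0]
    - [-323, 446, 0, 0, 0, 0]
    - [-323, 446, 0, 0, 0, 0]
    - [-323, 446, 0, 0, 0, 0]
    - [-323, 446, 0, 0, 0, 0]
    - [-323, 446, 0, 0, 0, 0]
  grip: 85

```text
clock: 0.97
tcp_pos: [0.3445, 0.282, 0.2315]
tcp_rot: [-0.0, 0.783, 0.622, 0.0]
force: [0.4, 2.2, -0.8]
opening: 0.085
```

Emit:
arm_command:
  commands:
    - [-120, 166, 0, 0, 0, 0]
    - [-120, 166, 0, 0, 0, 0]
    - [-120, 166, 0, 0, 0, 0]
    - [-120, 166, 0, 0, 0, 0]
    - [-120, 166, 0, 0, 0, 0]
    - [-120, 166, 0, 0, 0, 0]
    - [-120, 166, 0, 0, 0, 0]
    - [-120, 166, 0, 0, 0, 0]

```text
clock: 1.63
tcp_pos: [0.4778, 0.1291, 0.2311]
tcp_rot: [-0.0, 0.784, 0.621, -0.0]
force: [0.4, 1.0, 0.1]
opening: 0.0847
```

```bash
python3 - <<'E'
from h import *
a=cap('scene');b=cap('top');s=monitor.sense()
print(s['tcp_pos'],s['q'],s['force'],s['ft_torque'])
p=s['tcp_pos'];print(proj(a,[p,[p[0],p[1],.147]]),proj(b,[p,[p[0],p[1],.147]]))
c1=a['frame'][150:250,245:345];c2=b['frame'][160:260,180:280]
f=np.hstack([cv2.resize(c,(400,400),interpolation=cv2.INTER_CUBIC) for c in(c1,c2)])
cv2.imwrite('pics/m1.png',f[:,:,::-1])
E
```

```text
[0.47742737 0.12994705 0.23143459] [ 2.65656276e-01 -4.50874170e-02  4.19502849e-02  1.65775760e+00
  1.52798939e-04  4.94126352e-01] [-0.27780223  0.14033227  0.19634806] [-2.04386731e-02 -7.01770606e-03  7.74002073e-05]
[[298.62151638 182.27774786]
 [296.14530384 196.72415555]] [[218.07178963 203.6220724 ]
 [219.9487494  206.82319846]]
```

View pics/m1.png

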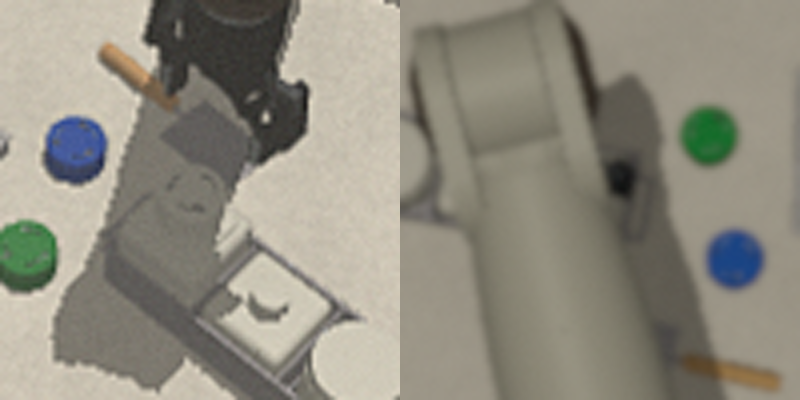

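```bash
python3 - <<'E'
from h import *
a=cap('scene');b=cap('top');
x=onplane(a,292.2,197.6,.147);y=onplane(b,223.3,205.4,.147);print(x,y)
p=monitor.sense()['tcp_pos']
M=np.array([[.228,.974,0],[.974,-.228,0],[0,0,-1]])
print(M@(x-p)*1000,M@(y-p)*1000)
E
```

```text
[0.48789839 0.1207163  0.147     ] [0.48290495 0.1175279  0.147     ]
[-6.74806847 12.33886293 84.5198187 ] [-10.99207434   8.2022148   84.5198187 ]
```

Emit:
arm_command:
  commands:
    - [-8, 11, 30, 0, 0, 0]
    - [-8, 11, 60, 0, 0, 0]
    - [-8, 11, 66, 0, 0, 0]
    - [-8, 11, 66, 0, 0, 0]
    - [-8, 11, 66, 0, 0, 0]
    - [-8, 11, 66, 0, 0, 0]

```text
clock: 2.33
tcp_pos: [0.4873, 0.1194, 0.1673]
tcp_rot: [0.001, 0.783, 0.622, 0.001]
force: [-0.2, 0.3, -0.2]
opening: 0.085
```

```bash
python3 - <<'E'
from h import *
a=cap('scene');s=monitor.sense()
print(s['tcp_pos'],s['force'],s['ft_torque'])
p=s['tcp_pos'];print(proj(a,[p,[p[0],p[1],.147]]))
c1=a['frame'][160:230,255:335]
cv2.imwrite('pics/m2.png',cv2.resize(c1,None,fx=8,fy=8,interpolation=cv2.INTER_CUBIC)[:,:,::-1])
E
```

```text
[0.48745983 0.11933498 0.1672843 ] [ 0.22683066  0.90989922 -0.94709462] [-0.00189989  0.04810413 -0.03586661]
[[292.4304866  193.99223983]
 [291.91391076 197.31592333]]
```

View pics/m2.png

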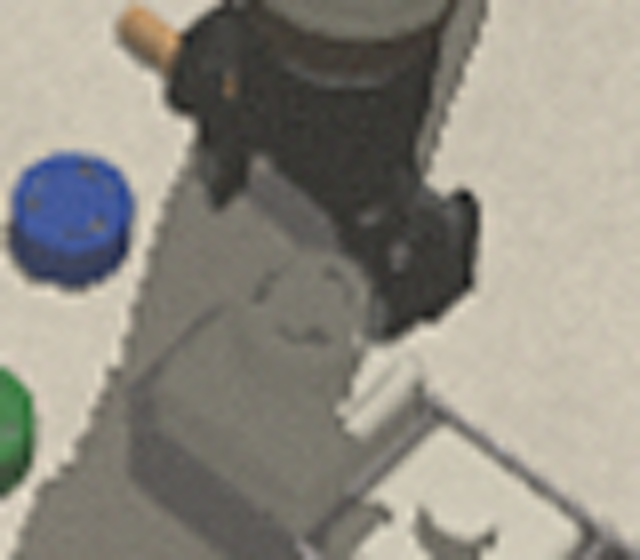

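Emit:
arm_command:
  commands:
    - [0, 0, 15, 0, 0, 0]
    - [0, 0, 30, 0, 0, 0]
    - [0, 0, 45, 0, 0, 0]
    - [0, 0, 53, 0, 0, 0]
    - [0, 0, 57, 0, 0, 0]
    - [0, 0, 57, 0, 0, 0]
    - [0, 0, 57, 0, 0, 0]

```text
clock: 2.97
tcp_pos: [0.4873, 0.1189, 0.1092]
tcp_rot: [0.0, 0.784, 0.621, 0.0]
force: [0.7, -0.3, 1.5]
opening: 0.085
```

Emit:
arm_command:
  commands:
    - [0, 0, 0, 0, 0, 0]
    - [0, 0, 0, 0, 0, 0]
    - [0, 0, 0, 0, 0, 0]
    - [0, 0, 0, 0, 0, 0]
    - [0, 0, 0, 0, 0, 0]
    - [0, 0, 0, 0, 0, 0]
  grip: 50

```text
clock: 3.47
tcp_pos: [0.4875, 0.1194, 0.1093]
tcp_rot: [0.0, 0.783, 0.622, 0.001]
force: [-0.2, 5.0, 6.5]
opening: 0.0566
```

```bash
cat > s.py <<'E'
from bench import monitor
s=monitor.sense();print(s['clock'],s['tcp_pos'].round(4),'F',s['force'].round(1),'T',s['ft_torque'].round(3),'op',s['opening'].round(4),'q6',s['q'][5].round(3))
E
python3 s.py
```

```text
Traceback (most recent call last):
  File "s.py", line 2, in <module>
    s=monitor.sense();print(s['clock'],s['tcp_pos'].round(4),'F',s['force'].round(1),'T',s['ft_torque'].round(3),'op',s['opening'].round(4),'q6',s['q'][5].round(3))
                                                                                                                      ^^^^^^^^^^^^^^^^^^
AttributeError: 'float' object has no attribute 'round'
```

```bash
sed -i "s/s\['opening'\].round(4)/round(s['opening'],4)/" s.py; python3 s.py
```

```text
3.4667 [0.4875 0.1194 0.1093] F [-0.2  5.   6.5] T [ 0.899 -0.048  0.006] op 0.0566 q6 0.469
```

Emit:
arm_command:
  commands:
    - [0, 0, 2, 0, 0, 0]
    - [0, 0, 3, 0, 0, 0]
    - [0, 0, 3, 0, 0, 0]
  grip: 40

```text
clock: 3.72
tcp_pos: [0.4876, 0.1196, 0.1066]
tcp_rot: [-0.0, 0.783, 0.622, 0.001]
force: [-1.2, 4.7, 9.9]
opening: 0.0565
```

```bash
python3 s.py
```

```text
3.7167 [0.4876 0.1196 0.1066] F [-1.2  4.7  9.9] T [ 0.984  0.222 -0.086] op 0.0565 q6 0.469
```

Emit:
arm_command:
  commands:
    - [1, 0, 2, 0, 0, 0]
    - [1, 0, 3, 0, 0, 0]
    - [1, 0, 3, 0, 0, 0]
    - [1, 0, 3, 0, 0, 0]

```text
clock: 4.05
tcp_pos: [0.4877, 0.1197, 0.1059]
tcp_rot: [0.001, 0.784, 0.621, 0.002]
force: [-8.9, -1.0, 28.0]
opening: 0.0573
```

```bash
python3 s.py
```

```text
4.05 [0.4877 0.1197 0.1059] F [-8.9 -1.  28. ] T [-0.327  1.793  0.034] op 0.0573 q6 0.471
```

Emit:
arm_command:
  commands:
    - [0, -1, -1, 0, 0, 0]
    - [0, -1, -1, 0, 0, -5]
    - [0, -1, -1, 0, 0, -10]
    - [0, -1, -1, 0, 0, -15]
    - [0, -1, -1, 0, 0, -15]

```text
clock: 4.47
tcp_pos: [0.4876, 0.1207, 0.1055]
tcp_rot: [0.001, 0.694, 0.72, 0.002]
force: [1.2, 4.4, 13.2]
opening: 0.0569
```

```bash
python3 s.py
```

```text
4.4667 [0.4876 0.1207 0.1055] F [ 1.2  4.4 13.2] T [ 0.675 -0.16  -0.047] op 0.0569 q6 0.205
```

Emit:
arm_command:
  commands:
    - [0, 0, 1, 0, 0, -4]
    - [0, 0, 1, 0, 0, -8]
    - [0, 0, 1, 0, 0, -12]
    - [0, 0, 1, 0, 0, -12]

```text
clock: 4.8
tcp_pos: [0.4875, 0.1213, 0.1048]
tcp_rot: [0.001, 0.615, 0.789, 0.003]
force: [-0.8, 7.5, 14.8]
opening: 0.0569
```

```bash
python3 s.py
```

```text
4.8 [0.4875 0.1213 0.1048] F [-0.8  7.5 14.8] T [ 1.466  0.101 -0.035] op 0.0569 q6 -0.004
```

Emit:
arm_command:
  commands:
    - [1.5, 0, 0.7, 0, 0, -4]
    - [1.5, 0, 0.7, 0, 0, -8]
    - [1.5, 0, 0.7, 0, 0, -12]
    - [1.5, 0, 0.7, 0, 0, -12]

```text
clock: 5.13
tcp_pos: [0.4873, 0.122, 0.1044]
tcp_rot: [0.002, 0.529, 0.848, 0.002]
force: [0.2, 2.2, 18.3]
opening: 0.0568
```

```bash
python3 s.py
```

```text
5.1333 [0.4873 0.122  0.1044] F [ 0.2  2.2 18.3] T [ 0.457  0.141 -0.15 ] op 0.0568 q6 -0.21
```

Emit:
arm_command:
  commands:
    - [0, 0, 0, 0, 0, -4]
    - [0, 0, 0, 0, 0, -8]
    - [0, 0, 0, 0, 0, -12]
    - [0, 0, 0, 0, 0, -12]

```text
clock: 5.47
tcp_pos: [0.4872, 0.122, 0.1044]
tcp_rot: [0.002, 0.438, 0.899, 0.002]
force: [-1.8, 2.6, 17.4]
opening: 0.057
```

```bash
python3 s.py
```

```text
5.4667 [0.4872 0.122  0.1044] F [-1.8  2.6 17.4] T [ 0.453  0.351 -0.189] op 0.057 q6 -0.419
```

Emit:
arm_command:
  commands:
    - [0, 0, 0.1, 0, 0, -4]
    - [0, 0, 0.1, 0, 0, -8]
    - [0, 0, 0.1, 0, 0, -10]
    - [0, 0, 0.1, 0, 0, -10]

```text
clock: 5.8
tcp_pos: [0.4872, 0.122, 0.1044]
tcp_rot: [0.002, 0.359, 0.933, 0.002]
force: [-1.9, 2.3, 17.7]
opening: 0.0566
```

```bash
python3 s.py
```

```text
5.8 [0.4872 0.122  0.1044] F [-1.9  2.3 17.7] T [ 0.526  0.302 -0.163] op 0.0566 q6 -0.592
```

Emit:
arm_command:
  commands:
    - [0, 0, 0, 0, 0, 5]
    - [0, 0, 0, 0, 0, 5]
    - [0, 0, -4, 0, 0, 5]
    - [0, 0, -7, 0, 0, 5]
    - [0, 0, -8, 0, 0, 5]
    - [0, 0, -8, 0, 0, 5]

```text
clock: 6.3
tcp_pos: [0.4862, 0.1216, 0.1096]
tcp_rot: [0.0, 0.4, 0.916, 0.0]
force: [4.0, 2.9, 1.1]
opening: 0.0569
```

```bash
python3 s.py
```

```text
6.3 [0.4862 0.1216 0.1096] F [4.  2.9 1.1] T [ 0.62  -0.66  -0.018] op 0.0569 q6 -0.503
```

Emit:
arm_command:
  commands:
    - [0, 0, -1, 0, 0, 0]
    - [0, 0, -1.8, 0, 0, 0]
    - [0, 0, -1.8, 0, 0, 0]
    - [0, 0, -1.8, 0, 0, 0]

```text
clock: 6.63
tcp_pos: [0.4851, 0.1211, 0.1102]
tcp_rot: [-0.001, 0.4, 0.916, -0.001]
force: [0.7, 0.2, -8.5]
opening: 0.0569
```

```bash
python3 s.py
```

```text
6.6333 [0.4851 0.1211 0.1102] F [ 0.7  0.2 -8.5] T [-0.027 -0.207  0.042] op 0.0569 q6 -0.503
```

Emit:
arm_command:
  commands:
    - [0, 0, 4, 0, 0, 0]
    - [0, 0, 8, 0, 0, 0]
    - [0, 0, 9.8, 0, 0, 0]
    - [0, 0, 9.8, 0, 0, -4]
    - [0, 0, 9.8, 0, 0, -8]
    - [0, 0, 9.8, 0, 0, -12]
    - [0, 0, 9.8, 0, 0, -16]
    - [0, 0, 9.8, 0, 0, -16]

```text
clock: 7.3
tcp_pos: [0.4857, 0.1223, 0.1039]
tcp_rot: [0.0, 0.266, 0.964, 0.001]
force: [-8.1, 3.6, 15.4]
opening: 0.057
```

```bash
python3 s.py
```

```text
7.3 [0.4857 0.1223 0.1039] F [-8.1  3.6 15.4] T [ 0.659  1.72  -0.253] op 0.057 q6 -0.786
```

Emit:
arm_command:
  commands:
    - [0.7, 0, 0, 0, 0, 5]
    - [0.7, 0, 0, 0, 0, 5]
    - [0.7, 0, -4, 0, 0, 5]
    - [0.7, 0, -7, 0, 0, 5]
    - [0.7, 0, -9, 0, 0, 5]
    - [0.7, 0, -9.5, 0, 0, 5]
    - [0.7, 0, -9.5, 0, 0, 5]

```text
clock: 7.88
tcp_pos: [0.4852, 0.1218, 0.1107]
tcp_rot: [-0.0, 0.31, 0.951, -0.0]
force: [1.0, 0.8, -2.4]
opening: 0.0569
```

```bash
python3 s.py
```

```text
7.8833 [0.4852 0.1218 0.1107] F [ 1.   0.8 -2.4] T [ 0.228 -0.049 -0.014] op 0.0569 q6 -0.694
```

Emit:
arm_command:
  commands:
    - [0, 0, -1, 0, 0, 0]
    - [0, 0, -1, 0, 0, 0]
    - [0, 0, -1, 0, 0, 0]

```text
clock: 8.13
tcp_pos: [0.4849, 0.1216, 0.1114]
tcp_rot: [-0.0, 0.31, 0.951, -0.0]
force: [0.5, -1.3, -6.4]
opening: 0.0572
```

```bash
python3 s.py
```

```text
8.1333 [0.4849 0.1216 0.1114] F [ 0.5 -1.3 -6.4] T [-0.239  0.013 -0.037] op 0.0572 q6 -0.694
```

Emit:
arm_command:
  commands:
    - [0, 0, 4, 0, 0, 0]
    - [0, 0, 8, 0, 0, 0]
    - [0, 0, 10.8, 0, 0, 0]
    - [0, 0, 10.8, 0, 0, -4]
    - [0, 0, 10.8, 0, 0, -8]
    - [0, 0, 10.8, 0, 0, -12]
    - [0, 0, 10.8, 0, 0, -16]
    - [0, 0, 10.8, 0, 0, -16]

```text
clock: 8.8
tcp_pos: [0.4854, 0.1227, 0.1039]
tcp_rot: [0.001, 0.173, 0.985, 0.001]
force: [-7.8, 2.3, 16.9]
opening: 0.0567
```

```bash
python3 s.py
```

```text
8.8 [0.4854 0.1227 0.1039] F [-7.8  2.3 16.9] T [ 0.51   1.702 -0.183] op 0.0567 q6 -0.977
```

Emit:
arm_command:
  commands:
    - [1, 0, 0, 0, 0, 5]
    - [1, 0, 0, 0, 0, 5]
    - [1, 0, -4, 0, 0, 5]
    - [1, 0, -7, 0, 0, 5]
    - [1, 0, -9, 0, 0, 5]
    - [1, 0, -10.5, 0, 0, 5]
    - [1, 0, -10.5, 0, 0, 5]

```text
clock: 9.38
tcp_pos: [0.4847, 0.1225, 0.1122]
tcp_rot: [0.0, 0.218, 0.976, 0.001]
force: [2.5, 2.8, 3.8]
opening: 0.0569
```

```bash
python3 s.py
```

```text
9.3833 [0.4847 0.1225 0.1122] F [2.5 2.8 3.8] T [ 0.702 -0.458 -0.028] op 0.0569 q6 -0.884
```

Now it pushes up (+3.8 N) at 112.2 mm, where it previously pulled down, so it is probably free. I'll lift gently.

Emit:
arm_command:
  commands:
    - [0, 0, -1, 0, 0, 0]
    - [0, 0, -2, 0, 0, 0]
    - [0, 0, -2.5, 0, 0, 0]
    - [0, 0, -2.5, 0, 0, 0]

```text
clock: 9.72
tcp_pos: [0.4838, 0.1221, 0.1137]
tcp_rot: [-0.001, 0.218, 0.976, -0.0]
force: [-0.1, 1.1, -2.0]
opening: 0.0571
```

```bash
python3 s.py
```

```text
9.7167 [0.4838 0.1221 0.1137] F [-0.1  1.1 -2. ] T [ 0.384  0.082 -0.015] op 0.0571 q6 -0.884
```

Emit:
arm_command:
  commands:
    - [0, 0, -1, 0, 0, 0]
    - [0, 0, -2, 0, 0, 0]
    - [0, 0, -2, 0, 0, 0]

```text
clock: 9.97
tcp_pos: [0.4842, 0.1221, 0.1162]
tcp_rot: [-0.0, 0.218, 0.976, -0.0]
force: [-0.6, 1.7, -2.7]
opening: 0.0569
```

```bash
python3 s.py
```

```text
9.9667 [0.4842 0.1221 0.1162] F [-0.6  1.7 -2.7] T [ 0.345 -0.033 -0.043] op 0.0569 q6 -0.884
```

Emit:
arm_command:
  commands:
    - [0, 0, -2, 0, 0, 0]
    - [0, 0, -4, 0, 0, 0]
    - [0, 0, -6, 0, 0, 0]
    - [0, 0, -8, 0, 0, 0]
    - [0, 0, -8, 0, 0, 0]
    - [0, 0, -8, 0, 0, 0]

```text
clock: 10.47
tcp_pos: [0.4844, 0.1221, 0.1245]
tcp_rot: [0.0, 0.218, 0.976, 0.0]
force: [-0.5, -0.5, -0.8]
opening: 0.0565
```

```bash
python3 s.py
```

```text
10.4667 [0.4844 0.1221 0.1245] F [-0.5 -0.5 -0.8] T [ 0.023 -0.029 -0.006] op 0.0565 q6 -0.884
```

Emit:
arm_command:
  commands:
    - [0, 0, -15, 0, 0, 0]
    - [0, 0, -35, 0, 0, 0]
    - [0, 0, -55, 0, 0, 0]
    - [-10, -15, -60, 0, 0, 0]
    - [-25, -37, -60, 0, 0, 0]
    - [-42, -62, -60, 0, 0, 0]
    - [-60, -88, -60, 0, 0, 0]
    - [-70, -104, -60, 0, 0, 0]

```text
clock: 11.13
tcp_pos: [0.5036, -0.0041, 0.1842]
tcp_rot: [0.0, 0.218, 0.976, -0.0]
force: [-0.5, -0.4, -1.0]
opening: 0.057
```

Emit:
arm_command:
  commands:
    - [-15, -22, 0, 0, 0, 0]
    - [-32, -48, 0, 0, 0, 0]
    - [-50, -74, 0, 0, 0, 0]
    - [-68, -101, 0, 0, 0, 0]
    - [-86, -128, 0, 0, 0, 0]
    - [-103, -154, 0, 0, 0, 0]
    - [-112, -168, 0, 0, 0, 0]
    - [-115, -171, 0, 0, 0, 0]

```text
clock: 11.8
tcp_pos: [0.5346, -0.2082, 0.1836]
tcp_rot: [-0.0, 0.219, 0.976, -0.0]
force: [-1.0, 0.4, -0.9]
opening: 0.0567
```

```bash
python3 s.py; python3 - <<'E'
from h import *
a=cap('scene');p=monitor.sense()['tcp_pos'];c=proj(a,p)[0].astype(int);print(c)
f1=a['frame'][c[1]-35:c[1]+35,c[0]-40:c[0]+40];f2=a['frame'][185:235,265:315]
f=np.hstack([cv2.resize(f1,(457,400),interpolation=2),cv2.resize(f2,(340,400),interpolation=2)])
cv2.imwrite('pics/m3.png',f[:,:,::-1])
E
```

```text
11.8 [ 0.5346 -0.2082  0.1836] F [-1.   0.4 -0.9] T [ 0.016  0.022 -0.008] op 0.0567 q6 -1.5
[205 156]
```

View pics/m3.png

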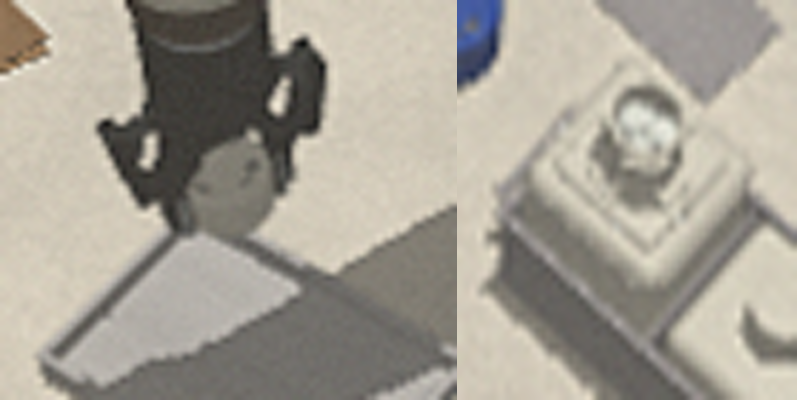

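Emit:
arm_command:
  commands:
    - [0, 0, 20, 0, 0, 0]
    - [0, 0, 45, 0, 0, 0]
    - [0, 0, 70, 0, 0, 0]
    - [0, 0, 95, 0, 0, 0]
    - [0, 0, 120, 0, 0, 0]
    - [0, 0, 142, 0, 0, 0]
    - [0, 0, 160, 0, 0, 0]
    - [0, 0, 168, 0, 0, 0]

```text
clock: 12.52
tcp_pos: [0.5334, -0.2037, 0.0135]
tcp_rot: [-0.002, 0.217, 0.976, 0.0]
force: [-0.2, -0.4, -0.5]
opening: 0.0571
```

Emit:
arm_command:
  commands:
    - [0, 0, 2, 0, 0, 0]
    - [0, 0, 4, 0, 0, 0]
    - [0, 0, 6, 0, 0, 0]
    - [0, 0, 8, 0, 0, 0]
    - [0, 0, 9, 0, 0, 0]
    - [0, 0, 10, 0, 0, 0]
    - [0, 0, 10, 0, 0, 0]

```text
clock: 13.1
tcp_pos: [0.5349, -0.2055, 0.0064]
tcp_rot: [0.0, 0.218, 0.976, -0.0]
force: [0.2, -0.6, -0.7]
opening: 0.0568
```

Emit:
arm_command:
  commands:
    - [0, 0, 1, 0, 0, 0]
    - [0, 0, 2, 0, 0, 0]
    - [0, 0, 3, 0, 0, 0]
    - [0, 0, 4, 0, 0, 0]
    - [0, 0, 5, 0, 0, 0]
    - [0, 0, 5, 0, 0, 0]

```text
clock: 13.6
tcp_pos: [0.5346, -0.2054, 0.0009]
tcp_rot: [-0.0, 0.218, 0.976, 0.0]
force: [-0.3, 0.8, -0.2]
opening: 0.0565
```

Emit:
arm_command:
  commands:
    - [0, 0, 0.7, 0, 0, 0]
    - [0, 0, 1.4, 0, 0, 0]
    - [0, 0, 1.8, 0, 0, 0]
    - [0, 0, 1.8, 0, 0, 0]
    - [0, 0, 1.8, 0, 0, 0]

```text
clock: 14.02
tcp_pos: [0.5347, -0.2054, -0.0006]
tcp_rot: [-0.0, 0.218, 0.976, 0.0]
force: [-0.3, -0.0, -1.2]
opening: 0.0568
```

Emit:
arm_command:
  commands:
    - [0, 0, 0.7, 0, 0, 0]
    - [0, 0, 1.4, 0, 0, 0]
    - [0, 0, 1.4, 0, 0, 0]
    - [0, 0, 1.4, 0, 0, 0]

```text
clock: 14.35
tcp_pos: [0.5349, -0.2055, -0.0012]
tcp_rot: [0.0, 0.218, 0.976, -0.0]
force: [-3.0, 0.4, 5.6]
opening: 0.057
```

Contact is where I expected the cap edge to be. Now I'll release.

Emit:
arm_command:
  commands:
    - [0, 0, -0.6, 0, 0, 0]
    - [0, 0, -0.6, 0, 0, 0]
    - [0, 0, -0.6, 0, 0, 0]
    - [0, 0, -0.6, 0, 0, 0]
    - [0, 0, -0.6, 0, 0, 0]
    - [0, 0, -0.6, 0, 0, 0]
  grip: 80

```text
clock: 14.85
tcp_pos: [0.5347, -0.2054, -0.0015]
tcp_rot: [-0.0, 0.218, 0.976, 0.0]
force: [-0.7, 0.2, -0.5]
opening: 0.0801
```

Emit:
arm_command:
  commands:
    - [0, 0, -5, 0, 0, 0]
    - [0, 0, -15, 0, 0, 0]
    - [0, 0, -30, 0, 0, 0]
    - [0, 0, -55, 0, 0, 0]
    - [0, 0, -90, 0, 0, 0]
    - [0, 0, -125, 0, 0, 0]
    - [0, 0, -150, 0, 0, 0]
    - [0, 0, -150, 0, 0, 0]

```text
clock: 15.52
tcp_pos: [0.5368, -0.2062, 0.156]
tcp_rot: [0.005, 0.218, 0.976, -0.001]
force: [1.1, -0.7, 0.3]
opening: 0.0799
```

```bash
python3 s.py; python3 - <<'E'
from h import *
a=cap('scene');b=cap('top')
f1=a['frame'][145:275,165:365];cv2.imwrite('pics/m4.png',cv2.resize(f1,None,fx=4,fy=4,interpolation=2)[:,:,::-1])
E
```

```text
15.5167 [ 0.5368 -0.2062  0.156 ] F [ 1.1 -0.7  0.3] T [ 0.004 -0.054  0.001] op 0.0799 q6 -1.498
```

View pics/m4.png

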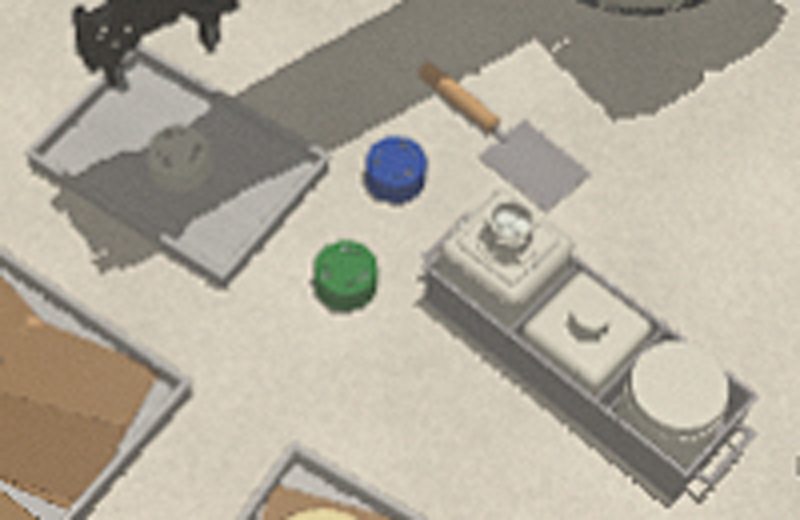

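The cap lies flat in the middle of the pan at crop (180,158), arrows up. The open tub stands upright in its pocket at (508,235), the other containers haven't moved, and the gripper is clear. I'm handing the job in.

Emit:
arm_command:
  commands:
    - [0, 0, 0, 0, 0, 0]
    - [0, 0, 0, 0, 0, 0]
    - [0, 0, 0, 0, 0, 0]
    - [0, 0, 0, 0, 0, 0]

```text
clock: 15.95
tcp_pos: [0.5343, -0.2053, 0.1477]
tcp_rot: [-0.001, 0.218, 0.976, 0.0]
force: [0.6, 0.1, 0.6]
opening: 0.0798
```

```bash
python3 -c "
from bench import workorder
print(workorder.finish_job())"
```

```text
the job is handed in; nothing more can be done
None
```

The tub is open: its cap lies flat, open side down, on the floor of the pan beside the caddy. I handed the job in at about 16 s; no verdict was reported.

- **Opening:** I pressed with about 13–18 N while turning anticlockwise, with one brief 28 N peak when the teeth first met. The first two tries were still locked and pulled on the tub with 8.5 N and 6.4 N. The third came free and lifted off with only the cap's own weight.
- **Placing:** the cap touched the pan floor at the expected height with about 6 N, and I then released it.
- **Last picture:** the cap sits in the middle of the pan with its arrows up. The open tub stands upright in its pocket, the bottle and jar are in place, and the gripper is clear of everything. The spray bottle, strip vial and loose cheese wheels were outside this crop and not re-checked; the arm did not go down near any of them.
- **Disagreement:** the two cameras differed by about 6–12 mm on positions. I went by the scene camera, which matched the fingers.

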